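Put the young cheeses in their ripening trays

TASK

Put each of the four small cheeses into the wooden tray whose recess has its shape and size, lying flat down in the recess with the same side up as now. Set them down gently without dropping them, let go, and leave the salt jar and the brush where they are.

Things in the scene. Friction and masses are not known exactly. Their poses are not given: they have to be found in the camera images.
- cheese_large_round: Large round cheese: upright drum 64 mm in diameter, 38 mm high; pale yellow rind like the other cheeses, loose, 45 to 200 g, standing on the table. Origin: centre of its underside; z up.
- cheese_small_round: Small round cheese: upright drum 42 mm in diameter, 40 mm high; pale yellow rind like the other cheeses, loose, 45 to 200 g, standing on the table. Origin: centre of its underside; z up.
- cheese_square: Square cheese: 56 x 56 mm in plan, 38 mm high; pale yellow rind like the other cheeses, loose, 45 to 200 g, standing on the table. Origin: centre of its underside; z up, x and y square to its sides.
- cheese_brick: Brick-shaped cheese: 92 mm long (along its x), 44 mm wide (along its y), 38 mm high; pale yellow rind like the other cheeses, loose, 45 to 200 g, standing on the table. Origin: centre of its underside; z up.
- tray_large_round: Tray of the large round cheese: block 100 x 100 mm with a round recess 80 mm in diameter; pale wood, fixed to the table, 14 mm high, its recess floor stained mid-brown and 7 mm above the table (so the rim stands 7 mm over that floor). Origin: centre of its underside, on the table, below the recess's centre; z up.
- tray_small_round: Tray of the small round cheese: block 82 x 82 mm with a round recess 58 mm in diameter; pale wood, fixed to the table, 14 mm high, its recess floor stained mid-brown and 7 mm above the table (so the rim stands 7 mm over that floor). Origin: centre of its underside, on the table, below the recess's centre; z up.
- tray_square: Tray of the square cheese: block 96 x 96 mm with a square recess 72 x 72 mm, x and y square to its sides; pale wood, fixed to the table, 14 mm high, its recess floor stained mid-brown and 7 mm above the table (so the rim stands 7 mm over that floor). Origin: centre of its underside, on the table, below the recess's centre; z up.
- tray_brick: Tray of the brick cheese: block 128 (along its x) x 80 mm (along its y) with an oblong recess 108 x 60 mm; pale wood, fixed to the table, 14 mm high, its recess floor stained mid-brown and 7 mm above the table (so the rim stands 7 mm over that floor). Origin: centre of its underside, on the table, below the recess's centre; z up.
- salt_jar: Bystander: glass jar with a steel lid, 56 mm in diameter, 62 mm high, loose, on the far left of the work. Origin: centre of its underside. Leave alone.
- brush: Bystander: rind brush lying on the far side of the work, pointing away from the robot, loose, 200 mm long, 42 mm wide, 20 mm high; origin on the table at mid-length. Its x runs along its handle towards the bristles. Leave alone.
There are look-alikes about, which are no part of the job. What is shaped like the cheese_square but green is not meant.

How it is judged:
At the end, for the whole second after the job is handed in: Every cheese lies flat (within 0.08 rad) on the floor of its own tray's recess: its centre within 12 mm of the tray's centre and its underside 4 to 9.5 mm above the tray's underside (the floor is at 7 mm), released and at rest (under 0.02 m/s); jar and brush within 30 mm of where they stood (horizontal distance between cheese_large_round and tray_large_round below 0.012 m and z of cheese_large_round in the frame of tray_large_round between 0.004 and 0.0095 m and angle between each of cheese_large_round, cheese_small_round, cheese_square, cheese_brick's own z axis and vertical below 0.08 rad and linear speed of each of cheese_large_round, cheese_small_round, cheese_square, cheese_brick below 0.02 m/s and horizontal distance between cheese_small_round and tray_small_round below 0.012 m and z of cheese_small_round in the frame of tray_small_round between 0.004 and 0.0095 m and horizontal distance between cheese_square and tray_square below 0.012 m and z of cheese_square in the frame of tray_square between 0.004 and 0.0095 m and horizontal distance between cheese_brick and tray_brick below 0.012 m and z of cheese_brick in the frame of tray_brick between 0.004 and 0.0095 m and distance of each of salt_jar, brush from where it was at the start of the episode below 0.03 m); the robot touches nothing.
It fails at once if a cheese is dropped or thrown (any cheese faster than 0.7 m/s, about a 25 mm fall, with no finger on it) ((linear speed of cheese_large_round above 0.7 m/s and contact force between cheese_large_round and the fingers below 0.05 N) or (linear speed of cheese_small_round above 0.7 m/s and contact force between cheese_small_round and the fingers below 0.05 N) or (linear speed of cheese_square above 0.7 m/s and contact force between cheese_square and the fingers below 0.05 N) or (linear speed of cheese_brick above 0.7 m/s and contact force between cheese_brick and the fingers below 0.05 N)).
It fails at once if the salt jar or the brush is moved more than 30 mm (distance of any of salt_jar, brush from where it was at the start of the episode above 0.03 m).
It also fails if it takes over 104 s, if anything falls off the work surface, if the arm or the gripper's body presses on something with over 40 N, if the wrist force passes 120 N, or if a joint passes its speed limit or range.

ROBOT

A 6-joint arm with a two-finger parallel gripper is mounted at the origin on the work surface. World frame = base frame: x ahead of the robot, y to its left, z up, the work surface at z = 0. Lengths are in m, angles in rad, forces in N, time in s.
With the tool pointing down it reaches from about 0.3 to 0.875 m from the base axis. Payload 6.4 kg.
Tool frame: the origin (TCP) lies where the fingers leave the gripper's body, on its centre line; the fingertips stand 73 mm ahead of it and the grasp point (between the pads) lies 54 mm ahead of it (ctrl.pinch_z is the distance from the TCP to the grasp point, in m); z points along the fingers, y is the direction in which the jaws open and shut (so a half turn about z gives the same grasp; the last joint's range is limited). The gripper opens to 85 mm and grips with 20 to 120 N. Pads are 22 mm wide; open, the fingers measure 114 mm over their backs; the gripper's body (76 mm by 85 mm) begins 54 mm behind the grasp point. The pads swing forward as they close: fully open they stand 13 mm farther back than shut.
Start: joints at [0.968, 0.181, 1.607, -0, 1.354, -0.206], TCP at [0.222, 0.53, 0.304] pointing down, gripper open.
Joint ranges: [-2.99, 2.99], [-0.89, 2.07], [0.3, 2.58], [-1.14, 4.28], [0, 2.63], [-3.12, 3.12]. Speed limits (rad/s): [2.57, 2.57, 3.01, 3.14, 3.14, 3.14].

INTERFACE

Orientations are given as a unit quaternion [w, x, y, z].
In Python, from bench import ctrl, camera, camera_model gives the robot as it stands.
- The arm moves only by the tool arm_command, never from a script. Its argument "series" is a list of rows, each a list of 7 numbers: the shift along the tool's x, y, z in m, then the turn, a rotation vector about the tool's x, y, z in degrees, then the finger opening in m, from 0 to 0.0854. In form: [[tx, ty, tz, rx, ry, rz, gripper], ...]. A call has exactly 5 rows; each row is the pose to reach, as a shift and turn from the pose commanded when the call began, along the tool's axes at that moment; what a row does not reach only later rows make up. A row lasts 1/10 s, in which the tool goes at most 50 mm and 8.59 degrees, less where a joint would pass 70% of its speed; a pose out of reach is approached as far as the arm can. A call with a gripper value outside its range is refused whole. The fingers move at their own pace and stop on an object; the grip force is fixed at half the most. Time passes only in rows, so rows that repeat a pose let the fingers close, or fill a call up. It gives the time, the measured TCP pose, the force and the opening at its end, in the units of the state.
- ctrl.get_obs(): the state, without advancing time (a new reading comes with each control period).
- camera(name): name is "scene" or "top" or "wrist"; returns (picture, depth): 400x640x3 uint8, red, green, blue; 400x640 float32, m along the optical axis (not along the pixel's ray), 0 where there is no reading.
- camera_model(name): a dict with "K" (3x3 intrinsics, pixels), "position" and "attitude" of the camera in the world. Camera axes: x right, y down, z forward; pixel columns grow to the right and rows downward; lengths in m; the calibration is good to about 2 mm. A picture is of the moment at which its call begins: read the wrist's pose just before it. camera_model takes no time and is no camera call; for the wrist camera it gives the pose at the moment of the call.
- ctrl.hand_in(): hands the job in, once; it reports no verdict.
The state is a dict: "time_s": time; "q": joint angles; "dq": joint speeds; "joint_efforts": joint torques, N m; "eef_pos": TCP position; "eef_rot": TCP orientation; "wrist_force": force on the tool from outside, world axes, zero at the start; "torque": the same for the moment, N m; "opening": opening from 0.0 (shut) to 1.0 (fully open).
Only numpy, scipy, OpenCV 4.12 (cv2) and the standard library are available. Lean on these libraries where they do the work, as an engineer would, in place of code of your own. Each camera call takes 0.05 s, during which the arm holds its last target. There are 200 camera calls.

## Working session

There is one attempt and no reset: what is moved stays moved. The work goes in short steps, Python scripts to look and compute and a tool call to move; the robot and the scene stay as the last step left them, time stands still between calls to the robot, and variables do not carry over. Pictures are saved under pics/ and viewed, about 12 in all and at most 16, crops included, and the job is handed in when it is done.

Besides the shell and the picture viewer there is one more tool, called after ">>>" as name(argument=value, ...), one argument or row to a line, values as JSON. arm_command: Moves the arm, as the interface text tells. Its arguments: {"type":"object","properties":{"series":{"type":"array","items":{"type":"array","items":{"type":"number"}}}},"required":["series"]}

```bash
mkdir -p pics; ls; cat > h.py <<'E'
import numpy as np, cv2
from bench import ctrl, camera, camera_model
from scipy.spatial.transform import Rotation as R
def shot(n,f):
    m=camera_model(n); p,d=camera(n); cv2.imwrite('pics/'+f,p[:,:,::-1]); np.savez('pics/'+f[:-4],p=p,d=d)
    return p,d,m
E
python3 - <<'E'
from h import *
for n in('top','scene'):
    p,d,m=shot(n,n+'0.png'); print(n,m)
print(ctrl.get_obs())
E
```

```text
pics
top {'K': array([[437.45952885,   0.        , 311.38215505],
       [  0.        , 437.45952885, 193.82626813],
       [  0.        ,   0.        ,   1.        ]]), 'position': array([ 0.30702436, -0.00979902,  1.35927422]), 'attitude': array([-0.07513657,  0.71194782, -0.6940973 ,  0.07558921])}
scene {'K': array([[369.34679327,   0.        , 317.16522722],
       [  0.        , 369.34679327, 200.64230555],
       [  0.        ,   0.        ,   1.        ]]), 'position': array([ 1.07675657, -0.51038507,  0.59440582]), 'attitude': array([-0.4133077 ,  0.82149082,  0.35607251, -0.16595763])}
{'time_s': 0.1, 'q': array([ 9.67704582e-01,  1.81499825e-01,  1.60790174e+00, -1.83408919e-06,
        1.35379585e+00, -2.06300852e-01]), 'dq': array([-9.77499976e-05, -6.28067935e-04, -6.11817077e-04, -5.54566284e-04,
        4.33024426e-04,  8.39169886e-04]), 'joint_efforts': array([-2.35976086e-04, -4.45875764e+01, -3.52235878e+01, -2.06796694e-04,
        4.12366062e-03, -2.25032358e-05]), 'eef_pos': array([0.22197902, 0.53001211, 0.30305858]), 'eef_rot': array([-3.15105394e-04,  1.97096249e-01,  9.80383815e-01, -7.37917113e-04]), 'wrist_force': array([ 1.08748907, -0.22425704, -0.30821616]), 'torque': array([-0.02784638, -0.00999639,  0.02814196]), 'opening': 1.0011995152560953}
```

View pics/top0.png

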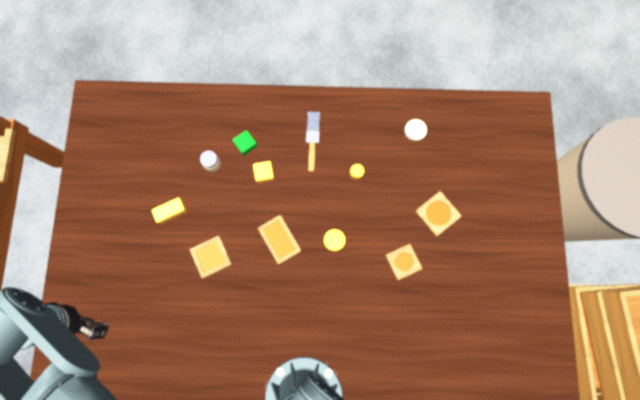

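View pics/scene0.png

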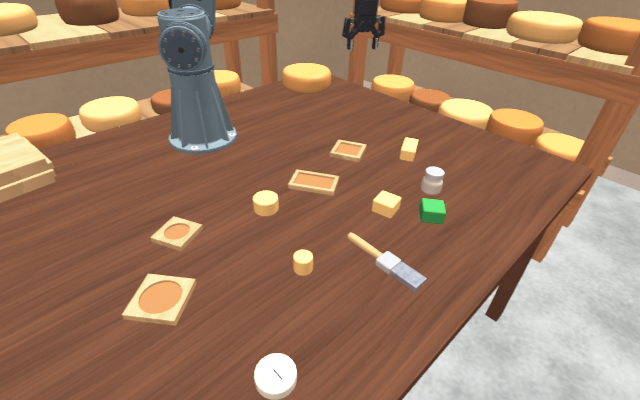

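Top view: the four cheeses are the brick (168,210), square (263,171), large round (334,240) and small round (357,171). The trays are square (210,257), brick (279,239), large round (439,213) and small round (404,261). Look-alikes are the green block (244,142), which I reject for its colour, and the white disc (416,130), which I reject because it's white with a needle. The scene view agrees. Next I'll measure positions and make one close crop.

```bash
cat >> h.py <<'E'
def world(d,m):
    K=m['K']; v,u=np.mgrid[:d.shape[0],:d.shape[1]]
    c=np.stack([(u-K[0,2])/K[0,0]*d,(v-K[1,2])/K[1,1]*d,d],-1)
    w,x,y,z=m['attitude']; return c@R.from_quat([x,y,z,w]).as_matrix().T+m['position']
def plane(px,m,h):
    px=np.atleast_2d(px).astype(float);K=m['K']; w,x,y,z=m['attitude']
    r=np.c_[(px[:,0]-K[0,2])/K[0,0],(px[:,1]-K[1,2])/K[1,1],np.ones(len(px))]@R.from_quat([x,y,z,w]).as_matrix().T
    return m['position']+r*((h-m['position'][2])/r[:,2])[:,None]
E
python3 - <<'E'
from h import *
f=np.load('pics/top0.npz');p,d=f['p'],f['d'];m=camera_model('top')
W=world(d,m);Z=W[...,2]
print('table z',np.median(Z[280:340,200:260]))
hsv=cv2.cvtColor(p,cv2.COLOR_RGB2HSV)
z0=np.median(Z[280:340,200:260])
crop=cv2.resize(p[120:285,145:470],None,fx=2.4,fy=2.4,interpolation=cv2.INTER_CUBIC);cv2.imwrite('pics/crop.png',crop[:,:,::-1])
items={'brick':(168,210,.038),'square':(263,171,.038),'large':(334,240,.038),'small':(357,171,.040),'tsquare':(210,257,.014),'tbrick':(279,239,.014),'tlarge':(439,213,.014),'tsmall':(404,261,.014),'jar':(210,160,.062),'green':(244,142,.038),'disc':(416,130,.02),'brush':(313,140,.02)}
for n,(u,v,h) in items.items():
    print(n,'hsv',hsv[v,u],'z',Z[v,u]-z0,end=' ')
    mk=np.zeros(Z.shape,np.uint8)
    s=(slice(v-36,v+37),slice(u-36,u+37)); mk[s]=((Z[s]-z0)>(h-.006))
    _,lab,st,ce=cv2.connectedComponentsWithStats(mk)
    l=lab[v,u]
    if l==0: l=1+np.argmin(np.hypot(*(ce[1:]-[u,v]).T))
    c=max(cv2.findContours((lab==l).astype(np.uint8),0,2)[0],key=cv2.contourArea)[:,0]
    P=plane(c,m,h)[:,:2]
    # expand contour by pixel half is ~1.5mm
    r=cv2.minAreaRect((P*1000).astype(np.float32)); print('ctr',np.round(r[0]),'size',np.round(r[1]),'ang',round(r[2],1))
E
```

```text
table z 0.0002132791725880656
brick hsv [ 30  66 255] z 0.03808990525328404 ctr [535. 432.] size [47. 92.] ang 29.1
square hsv [ 30  91 255] z 0.0448516511753182 ctr [665. 146.] size [58. 56.] ang 13.4
large hsv [ 30  92 255] z 0.04343909854886119 ctr [456. -79.] size [61. 61.] ang 1.5
small hsv [ 30  98 255] z 0.040713540449918706 ctr [ 673. -148.] size [39. 38.] ang 0.3
tsquare hsv [ 24 135 255] z 0.0074464759853213325 ctr [397. 297.] size [97. 97.] ang 26.7
tbrick hsv [ 22 148 254] z 0.0028968680029984872 ctr [455.  89.] size [129.  80.] ang 32.1
tlarge hsv [ 20 170 253] z 0.008642742277423676 ctr [ 550. -403.] size [103. 103.] ang 39.1
tsmall hsv [ 20 154 254] z 0.008517362879562396 ctr [ 397. -293.] size [83. 83.] ang 25.8
jar hsv [115   6 254] z 0.06941486487052051 ctr [693. 315.] size [45. 50.] ang 1.5
green hsv [ 66 181 251] z 0.04027169910576289 ctr [759. 210.] size [57. 55.] ang 38.0
disc hsv [  0   0 255] z 0.02473411653991786 ctr [ 820. -338.] size [67. 68.] ang 43.1
brush hsv [114   5 252] z 0.018671833584470776 ctr [774.  -5.] size [ 42. 198.] ang 86.9
```

View pics/crop.png

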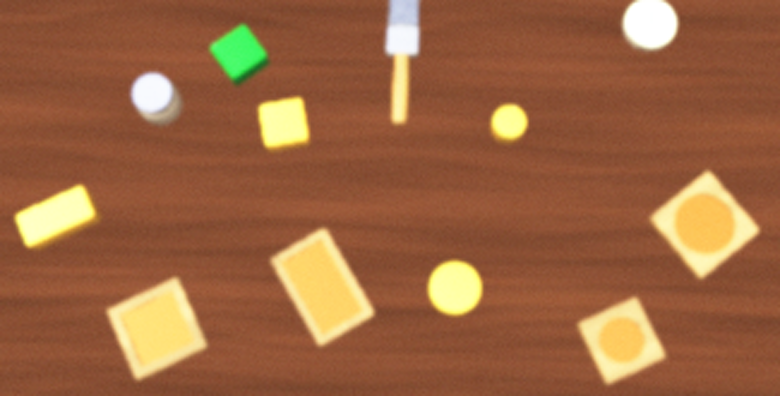

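Every size matches its description. I'll plan the brick first.

```bash
cat >> h.py <<'E'
def plan(*T,start=None):
    "targets x,y,z(mm), yaw(deg) of tool y; prints shift (mm, tool axes) and turn about tool z per call"
    o=ctrl.get_obs(); 
    w,x,y,z=o['eef_rot'];M=R.from_quat([x,y,z,w]).as_matrix()
    p=o['eef_pos']*1000; yaw=np.degrees(np.arctan2(M[1,1],M[0,1]))
    print('now',p.round(1),'yaw',yaw.round(2),'tilt',M[:,2].round(3),'t',o['time_s'],'F',o['wrist_force'].round(1),'open',round(o['opening']*85.4,1))
    if start is not None: p,yaw=np.array(start[:3],float),start[3]
    for t in T:
        a=np.radians(yaw); Y=np.array([np.cos(a),np.sin(a),0]);X=np.array([-np.sin(a),np.cos(a),0])
        d=np.array(t[:3])-p; s=[d@X,d@Y,-d[2]]
        print('->',t,'shift',np.round(s,1),'turn',round((yaw-t[3]+180)%360-180,1)); p,yaw=np.array(t[:3],float),t[3]
E
python3 - <<'E'
from h import *
plan((378,481,270,48),(535,432,200,29.1),(535,432,82,29.1))
E
```

```text
now [222.  530.  303.1] yaw 67.27 tilt [-0.001 -0.001 -1.   ] t 0.1 F [ 1.1 -0.2 -0.3] open 85.5
-> (378, 481, 270, 48) shift [-162.8   15.1   33.1] turn 19.3
-> (535, 432, 200, 29.1) shift [-149.5   68.6   70. ] turn 18.9
-> (535, 432, 82, 29.1) shift [  0.   0. 118.] turn 0.0
```

>>> arm_command(
  series=[
    [-0.033, 0.003, 0.007, 0, 0, 4, 0.085],
    [-0.065, 0.006, 0.013, 0, 0, 8, 0.085],
    [-0.098, 0.009, 0.02, 0, 0, 12, 0.085],
    [-0.13, 0.012, 0.027, 0, 0, 16, 0.085],
    [-0.163, 0.015, 0.033, 0, 0, 19.3, 0.085],
  ],
)

```text
time_s: 0.6
eef_pos: [0.3792, 0.4805, 0.27]
eef_rot: [-0.0, 0.36, 0.933, -0.001]
wrist_force: [-0.6, 0.3, -0.7]
opening: 0.995
```

>>> arm_command(
  series=[
    [-0.03, 0.014, 0.014, 0, 0, 4, 0.085],
    [-0.06, 0.028, 0.028, 0, 0, 8, 0.085],
    [-0.09, 0.041, 0.042, 0, 0, 12, 0.085],
    [-0.12, 0.055, 0.056, 0, 0, 16, 0.085],
    [-0.1495, 0.0685, 0.07, 0, 0, 18.9, 0.085],
  ],
)

```text
time_s: 1.1
eef_pos: [0.5363, 0.4312, 0.1997]
eef_rot: [-0.0, 0.508, 0.861, -0.0]
wrist_force: [0.8, 1.6, 0.2]
opening: 0.994
```

```bash
python3 - <<'E'
from h import *
plan((535,432,82,29.1))
p,d,m=shot('wrist','w1.png'); print(m['position'])
E
```

```text
now [536.3 431.2 199.7] yaw 28.91 tilt [-0.001 -0.    -1.   ] t 1.1 F [0.8 1.6 0.2] open 84.9
-> (535, 432, 82, 29.1) shift [  1.3  -0.8 117.7] turn -0.2
[0.50303621 0.49228007 0.27012111]
```

View pics/w1.png

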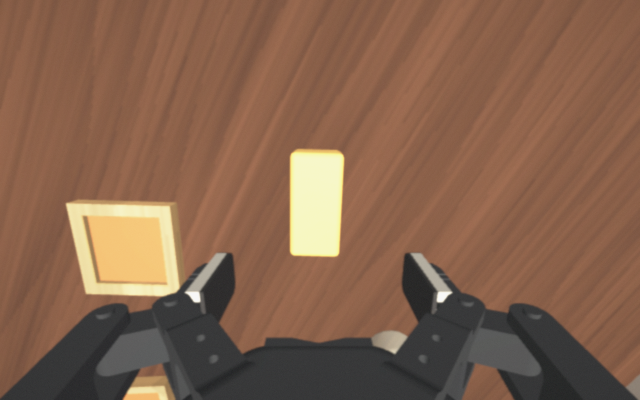

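The wrist view shows the brick at (317,203), centred between the fingers, with the square tray to the left. I'll measure the brick in this view as a cross-check.

```bash
cat >> h.py <<'E'
def wmeas(f,m,lo,hi,h,seed,zmin):
    "rect of the blob of HSV range about the seed pixel, cast on height h"
    q=np.load('pics/'+f+'.npz');p,d=q['p'],q['d'];hsv=cv2.cvtColor(p,cv2.COLOR_RGB2HSV)
    Z=world(d,m)[...,2]; mk=(cv2.inRange(hsv,lo,hi)>0)&(Z>zmin)
    lab=cv2.connectedComponents(mk.astype(np.uint8))[1]; l=lab[seed[1],seed[0]]
    if not l: print('seed empty',hsv[seed[1],seed[0]],Z[seed[1],seed[0]]);return
    c=max(cv2.findContours((lab==l).astype(np.uint8),0,2)[0],key=cv2.contourArea)[:,0]
    P=plane(c,m,h)[:,:2]*1000; r=cv2.minAreaRect(P.astype(np.float32))
    print('ctr',np.round(r[0],1),'size',np.round(r[1],1),'ang',round(r[2],1))
E
python3 - <<'E'
from h import *
m=camera_model('wrist')
wmeas('w1',m,(15,20,120),(40,255,255),.038,(317,203),.034)
wmeas('w1',m,(10,20,90),(40,255,255),.014,(75,250),.011)
plan((535,432,82,29.1))
E
```

```text
ctr [537.  429.9] size [41.5 89.1] ang 27.1
seed empty [ 14 112 159] -0.002622054102518978
now [540.  428.2 196.8] yaw 28.59 tilt [-0.001 -0.003 -1.   ] t 1.15 F [-0.3 -3.1 -1.4] open 84.6
-> (535, 432, 82, 29.1) shift [  5.7  -2.5 114.8] turn -0.5
```

>>> arm_command(
  series=[
    [0, 0, 0.03, 0, 0, 0, 0.085],
    [0, 0, 0.06, 0, 0, 0, 0.085],
    [0, 0, 0.09, 0, 0, 0.5, 0.085],
    [0, 0, 0.11, 0, 0, 0.5, 0.085],
    [0, 0, 0.118, 0, 0, 0.5, 0.085],
  ],
)

```text
time_s: 1.65
eef_pos: [0.5333, 0.431, 0.0794]
eef_rot: [-0.001, 0.511, 0.86, -0.002]
wrist_force: [-0.6, -0.3, -1.7]
opening: 0.994
```

>>> arm_command(
  series=[
    [0, 0, 0, 0, 0, 0, 0.085],
    [0, 0, 0, 0, 0, 0, 0.03],
    [0, 0, 0, 0, 0, 0, 0.03],
    [0, 0, 0, 0, 0, 0, 0.03],
    [0, 0, 0, 0, 0, 0, 0.03],
  ],
)

```text
time_s: 2.15
eef_pos: [0.5361, 0.4325, 0.0847]
eef_rot: [0.001, 0.511, 0.86, 0.001]
wrist_force: [0.1, -0.5, 5.2]
opening: 0.499
```

>>> arm_command(
  series=[
    [0, 0, 0, 0, 0, 0, 0.03],
    [0, 0, 0, 0, 0, 0, 0.03],
    [0, 0, 0, 0, 0, 0, 0.03],
    [0, 0, -0.005, 0, 0, 0, 0.03],
    [0, 0, -0.01, 0, 0, 0, 0.03],
  ],
)

```text
time_s: 2.65
eef_pos: [0.5348, 0.4317, 0.0927]
eef_rot: [-0.0, 0.511, 0.86, -0.0]
wrist_force: [-0.1, -0.9, -2.5]
opening: 0.499
```

```bash
python3 - <<'E'
from h import *
plan((535,432,200,28.6),(515,320,200,-10),(470,150,200,-50),(455,89,200,-57.9),(455,89,92,-57.9),start=(535,432,92,28.6))
shot('wrist','w2.png');shot('scene','s2.png')
E
```

```text
now [534.8 431.7  92.7] yaw 28.56 tilt [-0.001 -0.001 -1.   ] t 2.65 F [-0.1 -0.9 -2.5] open 42.6
-> (535, 432, 200, 28.6) shift [   0.    0. -108.] turn 0.0
-> (515, 320, 200, -10) shift [-88.8 -71.2  -0. ] turn 38.6
-> (470, 150, 200, -50) shift [-175.2  -14.8   -0. ] turn 40
-> (455, 89, 200, -57.9) shift [-50.7  37.1  -0. ] turn 7.9
-> (455, 89, 92, -57.9) shift [  0.   0. 108.] turn 0.0
```

View pics/w2.png

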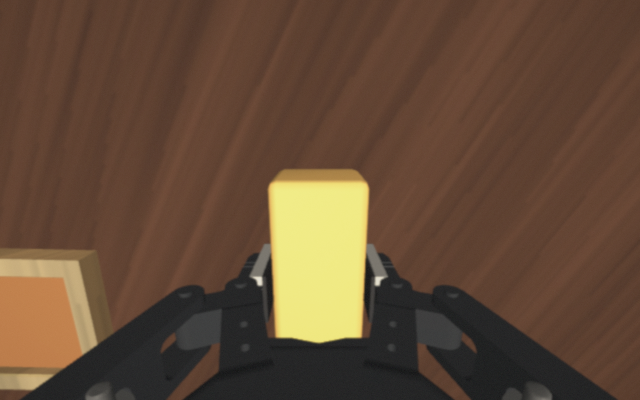

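The brick is held square and flat, and the opening of about 43 mm fits its width. Next I lift and carry.

>>> arm_command(
  series=[
    [0, 0, -0.015, 0, 0, 0, 0.03],
    [0, 0, -0.035, 0, 0, 0, 0.03],
    [0, 0, -0.06, 0, 0, 0, 0.03],
    [0, 0, -0.085, 0, 0, 0, 0.03],
    [0, 0, -0.108, 0, 0, 0, 0.03],
  ],
)

```text
time_s: 3.25
eef_pos: [0.5353, 0.432, 0.203]
eef_rot: [0.0, 0.511, 0.86, 0.0]
wrist_force: [0.9, -0.5, -1.8]
opening: 0.503
```

>>> arm_command(
  series=[
    [-0.018, -0.014, 0, 0, 0, 7.7, 0.03],
    [-0.036, -0.028, 0, 0, 0, 15.4, 0.03],
    [-0.053, -0.043, 0, 0, 0, 23.2, 0.03],
    [-0.071, -0.057, 0, 0, 0, 30.9, 0.03],
    [-0.0888, -0.0712, 0, 0, 0, 38.6, 0.03],
  ],
)

```text
time_s: 3.75
eef_pos: [0.5149, 0.3191, 0.2018]
eef_rot: [0.0, 0.768, 0.64, 0.0]
wrist_force: [0.0, -0.5, -1.1]
opening: 0.504
```

>>> arm_command(
  series=[
    [-0.035, -0.003, 0, 0, 0, 8, 0.03],
    [-0.07, -0.006, 0, 0, 0, 16, 0.03],
    [-0.105, -0.009, 0, 0, 0, 24, 0.03],
    [-0.14, -0.012, 0, 0, 0, 32, 0.03],
    [-0.1752, -0.0148, 0, 0, 0, 40, 0.03],
  ],
)

```text
time_s: 4.25
eef_pos: [0.4696, 0.1488, 0.2018]
eef_rot: [0.0, 0.941, 0.339, 0.001]
wrist_force: [0.5, 0.7, -1.8]
opening: 0.502
```

>>> arm_command(
  series=[
    [-0.017, 0.012, 0, 0, 0, 2.6, 0.03],
    [-0.034, 0.025, 0, 0, 0, 5.3, 0.03],
    [-0.0507, 0.0371, 0, 0, 0, 7.9, 0.03],
    [-0.0507, 0.0371, 0, 0, 0, 7.9, 0.03],
    [-0.0507, 0.0371, 0, 0, 0, 7.9, 0.03],
  ],
)

```text
time_s: 4.75
eef_pos: [0.4553, 0.0889, 0.2016]
eef_rot: [0.0, 0.961, 0.276, 0.001]
wrist_force: [1.3, 0.2, -2.7]
opening: 0.503
```

```bash
python3 - <<'E'
from h import *
plan((455,89,92,-57.9))
p,d,m=shot('wrist','w3.png')
wmeas('w3',m,(10,20,90),(40,255,255),.014,(320,150),.011)
E
```

```text
now [455.3  88.9 201.6] yaw -57.97 tilt [ 0.001  0.    -1.   ] t 4.75 F [ 1.3  0.2 -2.7] open 43.0
-> (455, 89, 92, -57.9) shift [ -0.2  -0.3 109.6] turn -0.1
seed empty [ 13 147 210] 0.007008412364155947
```

View pics/w3.png

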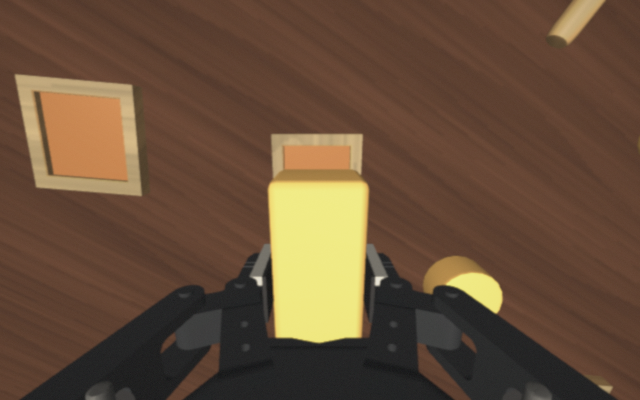

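The tray lies straight ahead with its far end at v≈134 and recess edge at v≈146. The brick's end face spans v≈171–184. I'll check the lengthwise centring by ray.

```bash
python3 - <<'E'
from h import *
m=camera_model('wrist'); a=np.radians(-57.9);X=np.array([-np.sin(a),np.cos(a)]);Y=np.array([np.cos(a),np.sin(a)])
tcp=ctrl.get_obs()['eef_pos'][:2]
for n,px,h in [('tray end',(317,134),.014),('tray L',(272,134),.014),('tray R',(362,134),.014),('recess end',(317,146),.014),('brick low',(319,170.5),.1196),('brick top',(319,183),.1576)]:
    q=plane(px,m,h)[0,:2]-tcp; print(n,'along X %.1f Y %.1f'%(q@X*1000,q@Y*1000))
E
```

```text
tray end along X 63.0 Y 0.0
tray L along X 63.0 Y -39.5
tray R along X 63.0 Y 39.5
recess end along X 52.6 Y -0.0
brick low along X 47.0 Y 1.3
brick top along X 47.7 Y 1.1
```

Centring is within 2 mm, so I descend.

>>> arm_command(
  series=[
    [-0.001, 0, 0.025, 0, 0, 0, 0.03],
    [-0.002, 0, 0.05, 0, 0, 0, 0.03],
    [-0.002, 0, 0.075, 0, 0, 0, 0.03],
    [-0.002, 0, 0.095, 0, 0, 0, 0.03],
    [-0.002, 0, 0.103, 0, 0, 0, 0.03],
  ],
)

```text
time_s: 5.3
eef_pos: [0.4523, 0.0888, 0.0962]
eef_rot: [-0.001, 0.961, 0.277, -0.001]
wrist_force: [0.3, -0.1, -2.1]
opening: 0.505
```

>>> arm_command(
  series=[
    [0, 0, 0.002, 0, 0, 0, 0.03],
    [0, 0, 0.004, 0, 0, 0, 0.03],
    [0, 0, 0.006, 0, 0, 0, 0.03],
    [0, 0, 0.007, 0, 0, 0, 0.03],
    [0, 0, 0.008, 0, 0, 0, 0.03],
  ],
)

```text
time_s: 5.8
eef_pos: [0.4541, 0.088, 0.0917]
eef_rot: [0.0, 0.961, 0.276, 0.0]
wrist_force: [-10.1, 0.6, 25.1]
opening: 0.504
```

>>> arm_command(
  series=[
    [0, 0, -0.002, 0, 0, 0, 0.03],
    [0, 0, -0.002, 0, 0, 0, 0.055],
    [0, 0, -0.002, 0, 0, 0, 0.06],
    [0, 0, -0.002, 0, 0, 0, 0.062],
    [0, 0, -0.002, 0, 0, 0, 0.062],
  ],
)

```text
time_s: 6.3
eef_pos: [0.4534, 0.0879, 0.0919]
eef_rot: [0.0, 0.961, 0.276, 0.0]
wrist_force: [0.2, -0.6, 0.6]
opening: 0.729
```

>>> arm_command(
  series=[
    [0, 0, -0.01, 0, 0, 0, 0.062],
    [0, 0, -0.03, 0, 0, 0, 0.062],
    [0, 0, -0.055, 0, 0, 0, 0.062],
    [0, 0, -0.085, 0, 0, 0, 0.07],
    [0, 0, -0.11, 0, 0, 0, 0.085],
  ],
)

```text
time_s: 6.8
eef_pos: [0.4535, 0.0879, 0.204]
eef_rot: [0.0, 0.961, 0.276, 0.001]
wrist_force: [0.9, 0.2, 0.5]
opening: 0.965
```

```bash
python3 - <<'E'
from h import *
plan((560,117,200,-22),(665,146,200,13.4),(665,146,80,13.4))
p,d,m=shot('wrist','w4.png')
m['position'],m['attitude']
wmeas('w4',m,(15,20,60),(40,255,255),.045,(320,230),.035)
W=world(d,m);print('top z',W[200:300:20,320,2].round(4))
E
```

```text
now [453.5  87.9 204. ] yaw -57.94 tilt [ 0.001 -0.    -1.   ] t 6.8 F [0.9 0.2 0.5] open 82.4
-> (560, 117, 200, -22) shift [105.7  31.9   4. ] turn -35.9
-> (665, 146, 200, 13.4) shift [66.2 86.5 -0. ] turn -35.4
-> (665, 146, 80, 13.4) shift [  0.   0. 120.] turn 0.0
ctr [457.6  88.4] size [92.4 43.9] ang 32.1
top z [0.0461 0.0446 0.0459 0.0148 0.0008]
```

View pics/w4.png

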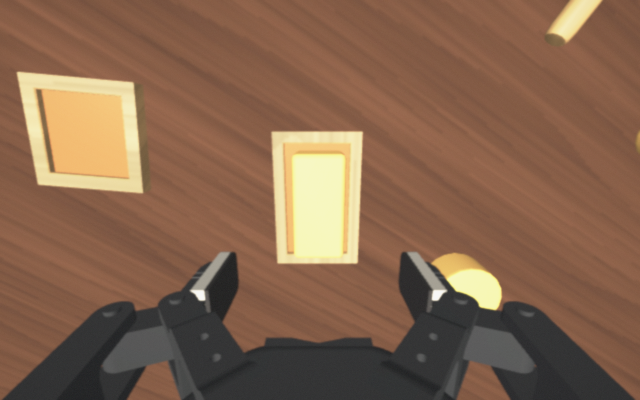

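The brick lies inside its recess: top at about 45 mm, centre within 3 mm. Next is the square.

>>> arm_command(
  series=[
    [0.021, 0.006, 0.001, 0, 0, -7.2, 0.085],
    [0.042, 0.013, 0.002, 0, 0, -14.4, 0.085],
    [0.063, 0.019, 0.003, 0, 0, -21.5, 0.085],
    [0.085, 0.026, 0.004, 0, 0, -28.7, 0.085],
    [0.1057, 0.0319, 0.004, 0, 0, -35.9, 0.085],
  ],
)

```text
time_s: 7.35
eef_pos: [0.5607, 0.1172, 0.1982]
eef_rot: [0.0, 0.828, 0.561, 0.0]
wrist_force: [0.6, -0.3, -1.1]
opening: 0.994
```

>>> arm_command(
  series=[
    [0.014, 0.018, 0, 0, 0, -7.5, 0.085],
    [0.028, 0.037, 0, 0, 0, -15, 0.085],
    [0.043, 0.055, 0, 0, 0, -22, 0.085],
    [0.057, 0.074, 0, 0, 0, -29, 0.085],
    [0.0662, 0.0865, 0, 0, 0, -35.4, 0.085],
  ],
)

```text
time_s: 7.85
eef_pos: [0.6661, 0.1463, 0.1983]
eef_rot: [0.0, 0.618, 0.786, 0.0]
wrist_force: [-0.4, -1.1, 0.3]
opening: 0.999
```

>>> arm_command(
  series=[
    [0, 0, 0, 0, 0, 0, 0.085],
    [0, 0, 0, 0, 0, 0, 0.085],
    [0, 0, 0, 0, 0, 0, 0.085],
    [0, 0, 0, 0, 0, 0, 0.085],
    [0, 0, 0, 0, 0, 0, 0.085],
  ],
)

```text
time_s: 8.35
eef_pos: [0.6644, 0.1458, 0.1981]
eef_rot: [-0.0, 0.62, 0.784, -0.0]
wrist_force: [-0.2, -0.3, 0.3]
opening: 0.996
```

```bash
python3 - <<'E'
from h import *
p,d,m=shot('wrist','w5.png')
wmeas('w5',m,(15,20,60),(40,255,255),.038,(318,203),.032)
plan((665,146,80,13.4))
E
```

```text
ctr [665.  147.4] size [54.6 55.7] ang 11.5
now [664.6 145.8 198.1] yaw 13.33 tilt [ 0. -0. -1.] t 8.4 F [ 0.7  0.  -0.3] open 85.1
-> (665, 146, 80, 13.4) shift [1.000e-01 5.000e-01 1.181e+02] turn -0.1
```

>>> arm_command(
  series=[
    [0.001, 0, 0.03, 0, 0, 0.5, 0.085],
    [0.001, 0, 0.06, 0, 0, 1, 0.085],
    [0.001, 0, 0.09, 0, 0, 1.2, 0.085],
    [0.001, 0, 0.11, 0, 0, 1.2, 0.085],
    [0.001, 0, 0.117, 0, 0, 1.2, 0.085],
  ],
)

```text
time_s: 8.9
eef_pos: [0.6628, 0.1467, 0.078]
eef_rot: [-0.002, 0.628, 0.778, -0.002]
wrist_force: [-0.7, 0.9, -0.4]
opening: 0.995
```

>>> arm_command(
  series=[
    [0, 0, 0, 0, 0, 0, 0.085],
    [0, 0, 0, 0, 0, 0, 0.042],
    [0, 0, 0, 0, 0, 0, 0.042],
    [0, 0, 0, 0, 0, 0, 0.042],
    [0, 0, 0, 0, 0, 0, 0.042],
  ],
)

```text
time_s: 9.4
eef_pos: [0.666, 0.1469, 0.0831]
eef_rot: [0.001, 0.628, 0.778, 0.001]
wrist_force: [-0.7, 0.4, 6.9]
opening: 0.642
```

>>> arm_command(
  series=[
    [0, 0, 0, 0, 0, 0, 0.042],
    [0, 0, -0.01, 0, 0, 0, 0.042],
    [0, 0, -0.035, 0, 0, 0, 0.042],
    [0, 0, -0.07, 0, 0, 0, 0.042],
    [0, 0, -0.11, 0, 0, 0, 0.042],
  ],
)

```text
time_s: 9.9
eef_pos: [0.6634, 0.1468, 0.1908]
eef_rot: [-0.001, 0.628, 0.778, -0.001]
wrist_force: [0.3, -1.3, -1.2]
opening: 0.643
```

```bash
python3 - <<'E'
from h import *
plan((510,230,200,20),(397,297,200,26.7),(397,297,92,26.7))
E
```

```text
now [663.4 146.8 190.8] yaw 12.16 tilt [-0.003 -0.    -1.   ] t 9.9 F [ 0.3 -1.3 -1.2] open 54.9
-> (510, 230, 200, 20) shift [ 113.6 -132.5   -9.2] turn -7.8
-> (397, 297, 200, 26.7) shift [101.6 -83.3  -0. ] turn -6.7
-> (397, 297, 92, 26.7) shift [  0.   0. 108.] turn 0.0
```

>>> arm_command(
  series=[
    [0.022, -0.026, -0.002, 0, 0, -1.6, 0.042],
    [0.045, -0.053, -0.004, 0, 0, -3.1, 0.042],
    [0.068, -0.08, -0.006, 0, 0, -4.7, 0.042],
    [0.091, -0.106, -0.008, 0, 0, -6.2, 0.042],
    [0.1136, -0.1325, -0.009, 0, 0, -7.8, 0.042],
  ],
)

```text
time_s: 10.4
eef_pos: [0.5097, 0.2305, 0.2005]
eef_rot: [0.0, 0.573, 0.819, 0.0]
wrist_force: [-0.4, 1.3, -0.6]
opening: 0.642
```

>>> arm_command(
  series=[
    [0.022, -0.018, 0, 0, 0, -1.3, 0.042],
    [0.044, -0.036, 0, 0, 0, -2.7, 0.042],
    [0.066, -0.054, 0, 0, 0, -4, 0.042],
    [0.088, -0.072, 0, 0, 0, -5.4, 0.042],
    [0.1016, -0.0833, 0, 0, 0, -6.7, 0.042],
  ],
)

```text
time_s: 10.9
eef_pos: [0.3963, 0.2977, 0.2001]
eef_rot: [-0.0, 0.524, 0.852, -0.0]
wrist_force: [0.3, -0.0, -1.6]
opening: 0.641
```

>>> arm_command(
  series=[
    [0, 0, 0, 0, 0, 0, 0.042],
    [0, 0, 0, 0, 0, 0, 0.042],
    [0, 0, 0, 0, 0, 0, 0.042],
    [0, 0, 0, 0, 0, 0, 0.042],
    [0, 0, 0, 0, 0, 0, 0.042],
  ],
)

```text
time_s: 11.4
eef_pos: [0.3989, 0.2966, 0.1998]
eef_rot: [0.0, 0.525, 0.851, -0.0]
wrist_force: [-0.5, -0.4, -2.1]
opening: 0.647
```

```bash
python3 - <<'E'
from h import *
p,d,m=shot('wrist','w6.png')
plan((397,297,92,26.7))
E
```

```text
now [398.7 296.7 199.8] yaw 26.61 tilt [-0. -0. -1.] t 11.45 F [ 0.3  0.  -1.3] open 54.9
-> (397, 297, 92, 26.7) shift [  1.1  -1.4 107.8] turn -0.1
```

View pics/w6.png

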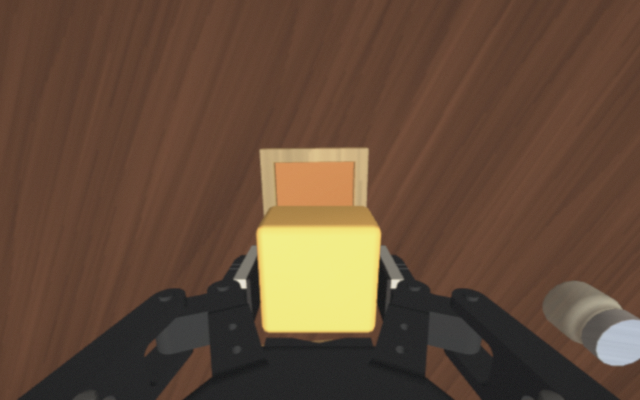

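The tray's far edge is at v≈149, u 260–368, and the cheese's lower front edge is at v≈207. I'll run the same ray check.

```bash
cat >> h.py <<'E'
def rel(pts,yaw):
    m=camera_model('wrist'); a=np.radians(yaw);X=np.array([-np.sin(a),np.cos(a)]);Y=np.array([np.cos(a),np.sin(a)])
    tcp=ctrl.get_obs()['eef_pos'][:2]
    for n,px,h in pts:
        q=plane(px,m,h)[0,:2]-tcp; print(n,'along X %.1f Y %.1f'%(q@X*1000,q@Y*1000))
E
python3 - <<'E'
from h import *
rel([('trayL',(260,149),.014),('trayR',(368,149),.014),('cheese low',(319,206.5),.119),('cheese top',(319,224),.157)],26.6)
E
```

```text
trayL along X 48.6 Y -50.9
trayR along X 48.6 Y 44.6
cheese low along X 25.9 Y 0.9
cheese top along X 29.2 Y 0.8
```

>>> arm_command(
  series=[
    [0.001, -0.001, 0.025, 0, 0, 0, 0.042],
    [0.001, -0.003, 0.05, 0, 0, 0, 0.042],
    [0.001, -0.003, 0.075, 0, 0, 0, 0.042],
    [0.001, -0.003, 0.093, 0, 0, 0, 0.042],
    [0.001, -0.003, 0.101, 0, 0, 0, 0.042],
  ],
)

```text
time_s: 11.95
eef_pos: [0.3943, 0.296, 0.0971]
eef_rot: [-0.001, 0.525, 0.851, -0.001]
wrist_force: [-0.1, 0.9, -1.0]
opening: 0.647
```

>>> arm_command(
  series=[
    [0, 0, 0.002, 0, 0, 0, 0.042],
    [0, 0, 0.004, 0, 0, 0, 0.042],
    [0, 0, 0.006, 0, 0, 0, 0.042],
    [0, 0, 0.008, 0, 0, 0, 0.042],
    [0, 0, 0.009, 0, 0, 0, 0.042],
  ],
)

```text
time_s: 12.45
eef_pos: [0.3953, 0.2967, 0.0903]
eef_rot: [0.0, 0.525, 0.851, 0.0]
wrist_force: [-0.2, 0.1, -1.0]
opening: 0.647
```

>>> arm_command(
  series=[
    [0, 0, 0.001, 0, 0, 0, 0.042],
    [0, 0, 0.0015, 0, 0, 0, 0.042],
    [0, 0, 0.002, 0, 0, 0, 0.042],
    [0, 0, 0.002, 0, 0, 0, 0.042],
    [0, 0, 0.002, 0, 0, 0, 0.042],
  ],
)

```text
time_s: 12.95
eef_pos: [0.3954, 0.2968, 0.09]
eef_rot: [0.0, 0.525, 0.851, 0.0]
wrist_force: [-8.8, -4.8, 21.8]
opening: 0.642
```

Contact at the floor height, so I release.

>>> arm_command(
  series=[
    [0, 0, -0.0015, 0, 0, 0, 0.042],
    [0, 0, -0.0015, 0, 0, 0, 0.065],
    [0, 0, -0.0015, 0, 0, 0, 0.072],
    [0, 0, -0.0015, 0, 0, 0, 0.072],
    [0, 0, -0.0015, 0, 0, 0, 0.072],
  ],
)

```text
time_s: 13.45
eef_pos: [0.395, 0.2966, 0.0892]
eef_rot: [-0.0, 0.525, 0.851, -0.0]
wrist_force: [-0.3, -1.1, 0.5]
opening: 0.843
```

>>> arm_command(
  series=[
    [0, 0, -0.01, 0, 0, 0, 0.072],
    [0, 0, -0.03, 0, 0, 0, 0.072],
    [0, 0, -0.055, 0, 0, 0, 0.075],
    [0, 0, -0.085, 0, 0, 0, 0.085],
    [0, 0, -0.11, 0, 0, 0, 0.085],
  ],
)

```text
time_s: 13.95
eef_pos: [0.3953, 0.2967, 0.2015]
eef_rot: [0.0, 0.525, 0.851, 0.0]
wrist_force: [0.5, 0.5, -0.3]
opening: 0.993
```

```bash
python3 - <<'E'
from h import *
p,d,m=shot('wrist','w7.png')
wmeas('w7',m,(15,20,60),(40,255,255),.045,(318,203),.035)
print('top z',world(d,m)[190:230:10,318,2].round(4))
plan((430,100,230,10),(456,-79,200,-10),(456,-79,80,-10))
E
```

```text
ctr [396.  298.2] size [55.5 55.6] ang 26.7
top z [0.0461 0.0451 0.0453 0.0445]
now [397.3 297.7 205.6] yaw 26.68 tilt [ 0.007  0.003 -1.   ] t 14.0 F [2.1 2.4 3.4] open 85.2
-> (430, 100, 230, 10) shift [-191.3  -59.5  -24.4] turn 16.7
-> (456, -79, 200, -10) shift [-180.8   -5.5   30. ] turn 20
-> (456, -79, 80, -10) shift [  0.   0. 120.] turn 0
```

The square is seated: top at 45 mm, within 2 mm of centre. Now the large round.

>>> arm_command(
  series=[
    [-0.038, -0.012, -0.005, 0, 0, 3.3, 0.085],
    [-0.076, -0.024, -0.01, 0, 0, 6.7, 0.085],
    [-0.115, -0.036, -0.015, 0, 0, 10, 0.085],
    [-0.153, -0.048, -0.02, 0, 0, 13.4, 0.085],
    [-0.191, -0.0595, -0.024, 0, 0, 16.7, 0.085],
  ],
)

```text
time_s: 14.5
eef_pos: [0.4277, 0.0978, 0.2243]
eef_rot: [0.0, 0.644, 0.765, 0.0]
wrist_force: [0.7, -0.4, -0.6]
opening: 0.992
```

>>> arm_command(
  series=[
    [-0.036, -0.001, 0.006, 0, 0, 4, 0.085],
    [-0.072, -0.002, 0.012, 0, 0, 8, 0.085],
    [-0.108, -0.003, 0.018, 0, 0, 12, 0.085],
    [-0.145, -0.004, 0.024, 0, 0, 16, 0.085],
    [-0.1808, -0.0055, 0.03, 0, 0, 20, 0.085],
  ],
)

```text
time_s: 15.0
eef_pos: [0.4536, -0.0815, 0.1938]
eef_rot: [0.0, 0.767, 0.641, 0.0]
wrist_force: [1.1, 0.2, 0.2]
opening: 0.994
```

>>> arm_command(
  series=[
    [0, 0, 0, 0, 0, 0, 0.085],
    [0, 0, 0, 0, 0, 0, 0.085],
    [0, 0, 0, 0, 0, 0, 0.085],
    [0, 0, 0, 0, 0, 0, 0.085],
    [0, 0, 0, 0, 0, 0, 0.085],
  ],
)

```text
time_s: 15.5
eef_pos: [0.4535, -0.0788, 0.1936]
eef_rot: [0.0, 0.766, 0.643, 0.0]
wrist_force: [0.1, 0.9, 0.0]
opening: 0.993
```

```bash
python3 - <<'E'
from h import *
p,d,m=shot('wrist','w8.png')
wmeas('w8',m,(15,20,60),(40,255,255),.038,(318,203),.032)
plan((456,-79,80,-10))
E
```

```text
ctr [455.1 -79.7] size [61.7 61.9] ang 80.1
now [453.5 -79.  193.6] yaw -9.94 tilt [ 0. -0. -1.] t 15.55 F [ 0.   0.2 -0.1] open 85.3
-> (456, -79, 80, -10) shift [  0.4   2.5 113.6] turn 0.1
```

>>> arm_command(
  series=[
    [0, 0.002, 0.03, 0, 0, 0, 0.085],
    [0, 0.002, 0.06, 0, 0, 0, 0.085],
    [0, 0.002, 0.09, 0, 0, 0, 0.085],
    [0, 0.002, 0.107, 0, 0, 0, 0.085],
    [0, 0.002, 0.114, 0, 0, 0, 0.085],
  ],
)

```text
time_s: 16.05
eef_pos: [0.4543, -0.0792, 0.0777]
eef_rot: [-0.002, 0.766, 0.643, -0.001]
wrist_force: [-0.4, 0.6, 0.7]
opening: 0.997
```

>>> arm_command(
  series=[
    [0, 0, 0, 0, 0, 0, 0.085],
    [0, 0, 0, 0, 0, 0, 0.05],
    [0, 0, 0, 0, 0, 0, 0.05],
    [0, 0, 0, 0, 0, 0, 0.05],
    [0, 0, 0, 0, 0, 0, 0.05],
  ],
)

```text
time_s: 16.55
eef_pos: [0.4564, -0.0804, 0.0812]
eef_rot: [0.001, 0.766, 0.643, 0.001]
wrist_force: [-2.2, 0.7, 8.6]
opening: 0.726
```

>>> arm_command(
  series=[
    [0, 0, 0, 0, 0, 0, 0.05],
    [0, 0, -0.01, 0, 0, 0, 0.05],
    [0, 0, -0.035, 0, 0, 0, 0.05],
    [0, 0, -0.075, 0, 0, 0, 0.05],
    [0, 0, -0.12, 0, 0, 0, 0.05],
  ],
)

```text
time_s: 17.05
eef_pos: [0.4546, -0.0798, 0.2008]
eef_rot: [-0.001, 0.766, 0.643, -0.0]
wrist_force: [1.8, -0.7, -1.6]
opening: 0.722
```

```bash
python3 - <<'E'
from h import *
plan((505,-250,200,-30),(550,-403,200,-50),(550,-403,90,-50))
E
```

```text
now [454.6 -79.8 200.8] yaw -10.04 tilt [-0.001  0.001 -1.   ] t 17.05 F [ 1.8 -0.7 -1.6] open 61.7
-> (505, -250, 200, -30) shift [-158.8   79.3    0.8] turn 20.0
-> (550, -403, 200, -50) shift [-110.   115.5   -0. ] turn 20
-> (550, -403, 90, -50) shift [  0.   0. 110.] turn 0
```

>>> arm_command(
  series=[
    [-0.032, 0.016, 0, 0, 0, 4, 0.05],
    [-0.064, 0.032, 0, 0, 0, 8, 0.05],
    [-0.096, 0.048, 0, 0, 0, 12, 0.05],
    [-0.128, 0.064, 0, 0, 0, 16, 0.05],
    [-0.1588, 0.0793, 0, 0, 0, 20, 0.05],
  ],
)

```text
time_s: 17.55
eef_pos: [0.5063, -0.2519, 0.2008]
eef_rot: [0.001, 0.867, 0.498, 0.0]
wrist_force: [0.6, 0.5, -0.7]
opening: 0.726
```

>>> arm_command(
  series=[
    [-0.022, 0.023, 0, 0, 0, 4, 0.05],
    [-0.044, 0.046, 0, 0, 0, 8, 0.05],
    [-0.066, 0.069, 0, 0, 0, 12, 0.05],
    [-0.088, 0.092, 0, 0, 0, 16, 0.05],
    [-0.11, 0.1155, 0, 0, 0, 20, 0.05],
  ],
)

```text
time_s: 18.05
eef_pos: [0.551, -0.4047, 0.2007]
eef_rot: [0.0, 0.94, 0.34, 0.0]
wrist_force: [0.7, 0.0, -1.1]
opening: 0.726
```

>>> arm_command(
  series=[
    [0, 0, 0, 0, 0, 0, 0.05],
    [0, 0, 0, 0, 0, 0, 0.05],
    [0, 0, 0, 0, 0, 0, 0.05],
    [0, 0, 0, 0, 0, 0, 0.05],
    [0, 0, 0, 0, 0, 0, 0.05],
  ],
)

```text
time_s: 18.55
eef_pos: [0.5509, -0.4024, 0.1997]
eef_rot: [-0.0, 0.94, 0.342, 0.0]
wrist_force: [-0.4, -0.4, -1.9]
opening: 0.726
```

```bash
python3 - <<'E'
from h import *
p,d,m=shot('wrist','w9.png')
plan((550,-403,90,-50))
E
```

```text
now [ 550.9 -402.6  199.7] yaw -49.97 tilt [ 0.  0. -1.] t 18.6 F [ 0.4  0.3 -0.7] open 62.2
-> (550, -403, 90, -50) shift [ -1.   -0.3 109.7] turn 0.0
```

View pics/w9.png

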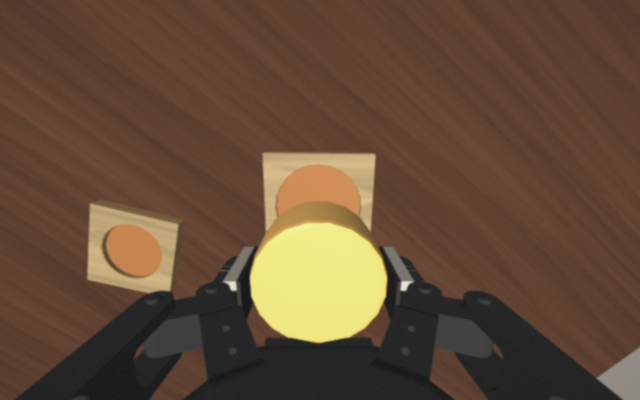

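The tray's far edge is at v≈153, u 263–376, and the drum's lower front is at v≈203.

```bash
python3 - <<'E'
from h import *
rel([('trayL',(263,153),.014),('trayR',(376,153),.014),('cheese low',(319,202),.121),('cheese top',(319,222),.159)],-50)
E
```

```text
trayL along X 46.3 Y -47.9
trayR along X 46.3 Y 52.4
cheese low along X 30.1 Y 1.3
cheese top along X 31.8 Y 1.1
```

>>> arm_command(
  series=[
    [-0.001, 0.001, 0.025, 0, 0, 0, 0.05],
    [-0.002, 0.001, 0.05, 0, 0, 0, 0.05],
    [-0.002, 0.001, 0.075, 0, 0, 0, 0.05],
    [-0.002, 0.001, 0.095, 0, 0, 0, 0.05],
    [-0.002, 0.001, 0.103, 0, 0, 0, 0.05],
  ],
)

```text
time_s: 19.1
eef_pos: [0.5489, -0.404, 0.0938]
eef_rot: [-0.002, 0.94, 0.342, -0.001]
wrist_force: [-0.6, 1.1, -2.1]
opening: 0.726
```

>>> arm_command(
  series=[
    [0, 0, 0.002, 0, 0, 0, 0.05],
    [0, 0, 0.004, 0, 0, 0, 0.05],
    [0, 0, 0.006, 0, 0, 0, 0.05],
    [0, 0, 0.008, 0, 0, 0, 0.05],
    [0, 0, 0.0095, 0, 0, 0, 0.05],
  ],
)

```text
time_s: 19.6
eef_pos: [0.5503, -0.4058, 0.0882]
eef_rot: [0.001, 0.94, 0.342, 0.0]
wrist_force: [-3.3, 3.9, 11.8]
opening: 0.725
```

>>> arm_command(
  series=[
    [0, 0, 0.0005, 0, 0, 0, 0.05],
    [0, 0, 0.001, 0, 0, 0, 0.05],
    [0, 0, 0.001, 0, 0, 0, 0.05],
    [0, 0, 0.001, 0, 0, 0, 0.05],
    [0, 0, 0.001, 0, 0, 0, 0.05],
  ],
)

```text
time_s: 20.1
eef_pos: [0.5503, -0.4058, 0.0882]
eef_rot: [0.001, 0.94, 0.342, 0.0]
wrist_force: [-3.8, 3.5, 10.4]
opening: 0.727
```

Contact is at z 88, the expected floor height. Release and retreat.

>>> arm_command(
  series=[
    [0, 0, -0.0005, 0, 0, 0, 0.05],
    [0, 0, -0.0005, 0, 0, 0, 0.07],
    [0, 0, -0.0005, 0, 0, 0, 0.08],
    [0, 0, -0.0005, 0, 0, 0, 0.08],
    [0, 0, -0.0005, 0, 0, 0, 0.08],
  ],
)

```text
time_s: 20.6
eef_pos: [0.5499, -0.4054, 0.0863]
eef_rot: [-0.0, 0.94, 0.342, -0.0]
wrist_force: [-0.2, -0.3, 0.6]
opening: 0.939
```

>>> arm_command(
  series=[
    [0, 0, -0.01, 0, 0, 0, 0.08],
    [0, 0, -0.03, 0, 0, 0, 0.08],
    [0, 0, -0.055, 0, 0, 0, 0.085],
    [0, 0, -0.085, 0, 0, 0, 0.085],
    [0, 0, -0.115, 0, 0, 0, 0.085],
  ],
)

```text
time_s: 21.1
eef_pos: [0.5498, -0.4053, 0.203]
eef_rot: [0.0, 0.94, 0.342, -0.0]
wrist_force: [0.8, -0.6, 0.9]
opening: 0.997
```

```bash
python3 - <<'E'
from h import *
p,d,m=shot('wrist','w10.png')
wmeas('w10',m,(15,20,60),(40,255,255),.045,(318,203),.035)
print('top z',world(d,m)[190:230:10,318,2].round(4))
plan((612,-275,210,-60),(673,-148,200,-70),(673,-148,82,-70))
E
```

```text
ctr [ 552.3 -406. ] size [62.9 61.6] ang 39.9
top z [0.045  0.0457 0.0448 0.0456]
now [ 551.9 -407.2  209.7] yaw -50.02 tilt [ 0.006 -0.007 -1.   ] t 21.15 F [ 2.7 -1.4  4.8] open 85.0
-> (612, -275, 210, -60) shift [131.  -62.7  -0.3] turn 10.0
-> (673, -148, 200, -70) shift [116.3 -79.5  10. ] turn 10
-> (673, -148, 82, -70) shift [  0.   0. 118.] turn 0
```

The large round is seated: top at 45 mm, within about 3 mm of centre. Now the small round.

>>> arm_command(
  series=[
    [0.026, -0.012, -0.002, 0, 0, 2, 0.085],
    [0.052, -0.025, -0.004, 0, 0, 4, 0.085],
    [0.078, -0.037, -0.006, 0, 0, 6, 0.085],
    [0.104, -0.05, -0.008, 0, 0, 8, 0.085],
    [0.131, -0.0627, -0.008, 0, 0, 10, 0.085],
  ],
)

```text
time_s: 21.65
eef_pos: [0.6106, -0.2724, 0.2105]
eef_rot: [0.001, 0.966, 0.258, 0.0]
wrist_force: [0.2, -0.1, 0.1]
opening: 0.992
```

>>> arm_command(
  series=[
    [0.023, -0.016, 0.002, 0, 0, 2, 0.085],
    [0.046, -0.032, 0.004, 0, 0, 4, 0.085],
    [0.07, -0.048, 0.006, 0, 0, 6, 0.085],
    [0.093, -0.064, 0.008, 0, 0, 8, 0.085],
    [0.1163, -0.0795, 0.01, 0, 0, 10, 0.085],
  ],
)

```text
time_s: 22.15
eef_pos: [0.6716, -0.1452, 0.2]
eef_rot: [0.0, 0.985, 0.173, 0.0]
wrist_force: [0.5, 0.1, -0.2]
opening: 0.996
```

>>> arm_command(
  series=[
    [0, 0, 0, 0, 0, 0, 0.085],
    [0, 0, 0, 0, 0, 0, 0.085],
    [0, 0, 0, 0, 0, 0, 0.085],
    [0, 0, 0, 0, 0, 0, 0.085],
    [0, 0, 0, 0, 0, 0, 0.085],
  ],
)

```text
time_s: 22.65
eef_pos: [0.6708, -0.1473, 0.1996]
eef_rot: [0.0, 0.985, 0.173, 0.0]
wrist_force: [0.1, -0.0, -0.0]
opening: 0.991
```

```bash
python3 - <<'E'
from h import *
p,d,m=shot('wrist','w11.png')
wmeas('w11',m,(15,20,60),(40,255,255),.040,(318,203),.034)
plan((673,-148,82,-70))
E
```

```text
ctr [ 674.2 -148.7] size [41.1 40.3] ang 13.1
now [ 670.9 -147.2  199.6] yaw -70.1 tilt [ 0. -0. -1.] t 22.7 F [-0.2 -0.2 -1.1] open 85.0
-> (673, -148, 82, -70) shift [  1.7   1.5 117.6] turn -0.1
```

>>> arm_command(
  series=[
    [0.0025, 0.002, 0.03, 0, 0, 0, 0.085],
    [0.0025, 0.002, 0.06, 0, 0, 0, 0.085],
    [0.0025, 0.002, 0.09, 0, 0, 0, 0.085],
    [0.0025, 0.002, 0.11, 0, 0, 0, 0.085],
    [0.0025, 0.002, 0.1165, 0, 0, 0, 0.085],
  ],
)

```text
time_s: 23.2
eef_pos: [0.6723, -0.1471, 0.0797]
eef_rot: [-0.001, 0.985, 0.173, -0.002]
wrist_force: [-0.2, -0.2, -0.1]
opening: 0.998
```

>>> arm_command(
  series=[
    [0, 0, 0, 0, 0, 0, 0.085],
    [0, 0, 0, 0, 0, 0, 0.03],
    [0, 0, 0, 0, 0, 0, 0.03],
    [0, 0, 0, 0, 0, 0, 0.03],
    [0, 0, 0, 0, 0, 0, 0.03],
  ],
)

```text
time_s: 23.7
eef_pos: [0.6752, -0.1477, 0.0849]
eef_rot: [0.001, 0.985, 0.173, 0.001]
wrist_force: [-0.1, 0.9, 5.9]
opening: 0.473
```

>>> arm_command(
  series=[
    [0, 0, 0, 0, 0, 0, 0.03],
    [0, 0, -0.01, 0, 0, 0, 0.03],
    [0, 0, -0.035, 0, 0, 0, 0.03],
    [0, 0, -0.075, 0, 0, 0, 0.03],
    [0, 0, -0.117, 0, 0, 0, 0.03],
  ],
)

```text
time_s: 24.2
eef_pos: [0.6732, -0.1469, 0.2003]
eef_rot: [-0.001, 0.985, 0.173, -0.001]
wrist_force: [1.6, 0.5, -0.4]
opening: 0.468
```

```bash
python3 - <<'E'
from h import *
plan((535,-220,200,-66),(397,-293,200,-64.2),(397,-293,90,-64.2))
E
```

```text
now [ 673.2 -146.9  200.3] yaw -70.04 tilt [-0.003  0.001 -1.   ] t 24.2 F [ 1.6  0.5 -0.4] open 40.0
-> (535, -220, 200, -66) shift [-154.8   21.5    0.3] turn -4.0
-> (397, -293, 200, -64.2) shift [-155.8   10.6   -0. ] turn -1.8
-> (397, -293, 90, -64.2) shift [  0.   0. 110.] turn 0.0
```

>>> arm_command(
  series=[
    [-0.031, 0.004, 0, 0, 0, -0.8, 0.03],
    [-0.062, 0.009, 0, 0, 0, -1.6, 0.03],
    [-0.093, 0.013, 0, 0, 0, -2.4, 0.03],
    [-0.124, 0.017, 0, 0, 0, -3.2, 0.03],
    [-0.1548, 0.0215, 0, 0, 0, -4, 0.03],
  ],
)

```text
time_s: 24.7
eef_pos: [0.5347, -0.2206, 0.2004]
eef_rot: [0.0, 0.978, 0.208, 0.0]
wrist_force: [-0.2, -1.0, -0.1]
opening: 0.472
```

>>> arm_command(
  series=[
    [-0.031, 0.002, 0, 0, 0, -0.4, 0.03],
    [-0.062, 0.004, 0, 0, 0, -0.8, 0.03],
    [-0.093, 0.006, 0, 0, 0, -1.2, 0.03],
    [-0.124, 0.008, 0, 0, 0, -1.6, 0.03],
    [-0.1558, 0.0106, 0, 0, 0, -1.8, 0.03],
  ],
)

```text
time_s: 25.2
eef_pos: [0.3967, -0.2935, 0.2004]
eef_rot: [0.0, 0.975, 0.223, 0.0]
wrist_force: [-0.6, -0.7, -0.3]
opening: 0.467
```

>>> arm_command(
  series=[
    [0, 0, 0, 0, 0, 0, 0.03],
    [0, 0, 0, 0, 0, 0, 0.03],
    [0, 0, 0, 0, 0, 0, 0.03],
    [0, 0, 0, 0, 0, 0, 0.03],
    [0, 0, 0, 0, 0, 0, 0.03],
  ],
)

```text
time_s: 25.7
eef_pos: [0.3985, -0.2928, 0.1999]
eef_rot: [-0.0, 0.975, 0.224, 0.0]
wrist_force: [-0.2, 0.5, -0.7]
opening: 0.472
```

```bash
python3 - <<'E'
from h import *
p,d,m=shot('wrist','w12.png')
plan((397,-293,90,-64.2))
E
```

```text
now [ 398.4 -292.9  199.8] yaw -64.17 tilt [-0.  0. -1.] t 25.75 F [-0.6 -0.  -1.8] open 40.3
-> (397, -293, 90, -64.2) shift [ -1.3  -0.5 109.8] turn 0.0
```

View pics/w12.png

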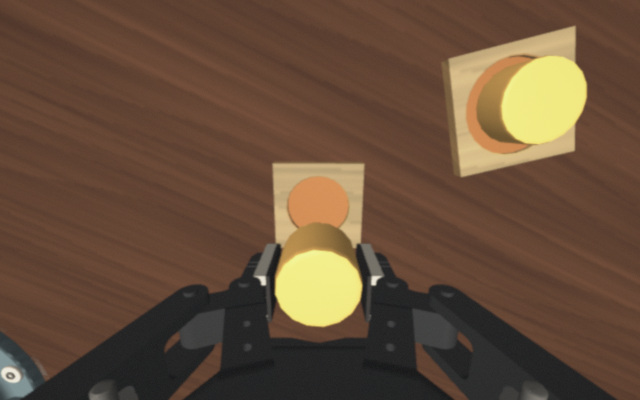

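The tray's far edge is at v≈163, u 273–365. The drum front is at v≈223 (low) and 249 (top). The seated large round shows at the upper right.

```bash
python3 - <<'E'
from h import *
rel([('trayL',(273,163),.014),('trayR',(365,163),.014),('cheese low',(318.5,222.5),.117),('cheese top',(318.5,249),.157)],-64.2)
E
```

```text
trayL along X 37.7 Y -39.6
trayR along X 37.7 Y 42.9
cheese low along X 17.1 Y 1.0
cheese top along X 19.0 Y 0.9
```

>>> arm_command(
  series=[
    [-0.001, 0.001, 0.025, 0, 0, 0, 0.03],
    [-0.001, 0.001, 0.05, 0, 0, 0, 0.03],
    [-0.001, 0.001, 0.075, 0, 0, 0, 0.03],
    [-0.001, 0.001, 0.093, 0, 0, 0, 0.03],
    [-0.001, 0.001, 0.1, 0, 0, 0, 0.03],
  ],
)

```text
time_s: 26.25
eef_pos: [0.3969, -0.2935, 0.0979]
eef_rot: [-0.002, 0.975, 0.223, -0.001]
wrist_force: [0.7, 0.3, -0.1]
opening: 0.47
```

>>> arm_command(
  series=[
    [0, 0, 0.002, 0, 0, 0, 0.03],
    [0, 0, 0.004, 0, 0, 0, 0.03],
    [0, 0, 0.006, 0, 0, 0, 0.03],
    [0, 0, 0.008, 0, 0, 0, 0.03],
    [0, 0, 0.009, 0, 0, 0, 0.03],
  ],
)

```text
time_s: 26.75
eef_pos: [0.3977, -0.295, 0.0918]
eef_rot: [0.0, 0.975, 0.223, 0.0]
wrist_force: [-3.4, 3.5, 15.4]
opening: 0.474
```

>>> arm_command(
  series=[
    [0, 0, 0.0005, 0, 0, 0, 0.03],
    [0, 0, 0.001, 0, 0, 0, 0.03],
    [0, 0, 0.001, 0, 0, 0, 0.03],
    [0, 0, 0.001, 0, 0, 0, 0.03],
    [0, 0, 0.001, 0, 0, 0, 0.03],
  ],
)

```text
time_s: 27.25
eef_pos: [0.3978, -0.295, 0.0917]
eef_rot: [0.0, 0.975, 0.223, 0.0]
wrist_force: [-4.4, 4.6, 16.8]
opening: 0.468
```

>>> arm_command(
  series=[
    [0, 0, -0.001, 0, 0, 0, 0.03],
    [0, 0, -0.001, 0, 0, 0, 0.05],
    [0, 0, -0.001, 0, 0, 0, 0.06],
    [0, 0, -0.001, 0, 0, 0, 0.06],
    [0, 0, -0.001, 0, 0, 0, 0.06],
  ],
)

```text
time_s: 27.75
eef_pos: [0.3974, -0.2946, 0.0907]
eef_rot: [-0.0, 0.975, 0.223, -0.0]
wrist_force: [-0.5, 0.7, -0.4]
opening: 0.704
```

>>> arm_command(
  series=[
    [0, 0, -0.01, 0, 0, 0, 0.06],
    [0, 0, -0.03, 0, 0, 0, 0.06],
    [0, 0, -0.055, 0, 0, 0, 0.07],
    [0, 0, -0.085, 0, 0, 0, 0.085],
    [0, 0, -0.115, 0, 0, 0, 0.085],
  ],
)

```text
time_s: 28.25
eef_pos: [0.3973, -0.2945, 0.2075]
eef_rot: [-0.0, 0.975, 0.223, -0.0]
wrist_force: [0.5, -0.2, 0.3]
opening: 0.995
```

>>> arm_command(
  series=[
    [0, 0, -0.03, 0, 0, 0, 0.085],
    [0, 0, -0.06, 0, 0, 0, 0.085],
    [0, 0, -0.08, 0, 0, 0, 0.085],
    [0, 0, -0.08, 0, 0, 0, 0.085],
    [0, 0, -0.08, 0, 0, 0, 0.085],
  ],
)

```text
time_s: 28.75
eef_pos: [0.3974, -0.2946, 0.2862]
eef_rot: [0.0, 0.975, 0.223, 0.0]
wrist_force: [-0.2, 0.4, 0.4]
opening: 0.993
```

```bash
python3 - <<'E'
from h import *
p,d,m=shot('wrist','w13.png')
wmeas('w13',m,(15,20,60),(40,255,255),.047,(318,200),.037)
wmeas('w13',m,(15,20,60),(40,255,255),.047,(318,215),.037)
p,d,m=shot('top','t13.png'); Z=world(d,m)[...,2]
for n,a,h in [('brick',(455,89),.045),('square',(397,297),.045),('large',(550,-403),.045),('small',(397,-293),.047)]:
    w=np.argmin(np.hypot(*(np.moveaxis(world(d,m)[...,:2],-1,0)-np.array(a)[:,None,None]/1000)).ravel()); v,u=divmod(w,640)
    print(n,u,v,'z',np.median(Z[v-3:v+4,u-3:u+4]).round(4),end=' ')
    np.savez('pics/t13',p=p,d=d); wmeas('t13',m,(15,0,60),(45,255,255),h,(u,v),h-.014)
for n,u,v,h in [('jar',210,160,.062),('brush',313,128,.02)]:
    mk=np.zeros(Z.shape,np.uint8); mk[v-36:v+46,u-33:u+34]=Z[v-36:v+46,u-33:u+34]>h-.006
    _,lab,_,_=cv2.connectedComponentsWithStats(mk)
    c=max(cv2.findContours((lab==lab[v,u]).astype(np.uint8),0,2)[0],key=cv2.contourArea)[:,0]
    print(n,cv2.minAreaRect((plane(c,m,h)[:,:2]*1000).astype(np.float32)))
plan()
cv2.imwrite('pics/tc.png',cv2.resize(p[100:300,140:480],None,fx=2.3,fy=2.3)[:,:,::-1])
E
```

```text
ctr [ 397.8 -296.7] size [41.1 40.2] ang 25.7
seed empty [ 24  71 242] 0.013811244438520498
brick 278 238 z 0.0454 ctr [457.3  87.3] size [92.5 47. ] ang 32.0
square 208 255 z 0.0454 ctr [396.6 295.4] size [58.3 57.2] ang 26.3
large 441 211 z 0.046 ctr [ 557.5 -398.9] size [45.7 72.6] ang 36.8
small 469 242 z 0.5739 seed empty [ 92  29 229] 0.5740334770576004
jar ((693.6923217773438, 314.177734375), (49.47183609008789, 47.732765197753906), 29.53584861755371)
brush ((642.0469360351562, -38.623291015625), (1287.277587890625, 2214.877197265625), 1.5734586715698242)
now [ 396.9 -294.1  284.7] yaw -64.24 tilt [-0.001  0.002 -1.   ] t 28.85 F [-0.7  0.2 -0.5] open 84.8
```

View pics/tc.png

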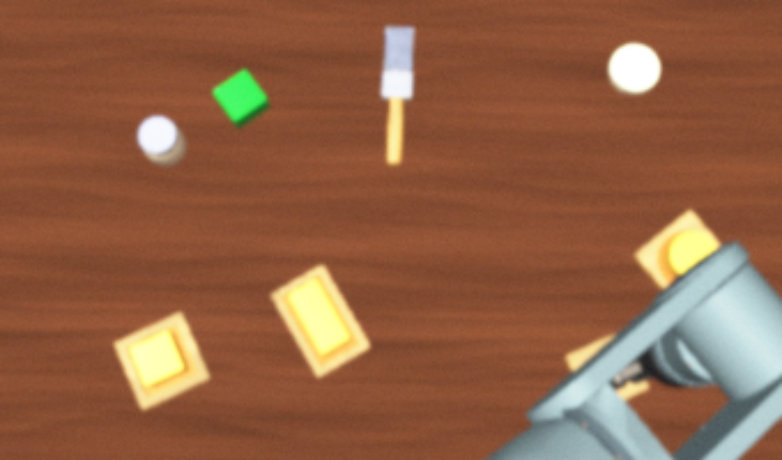

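View pics/w13.png

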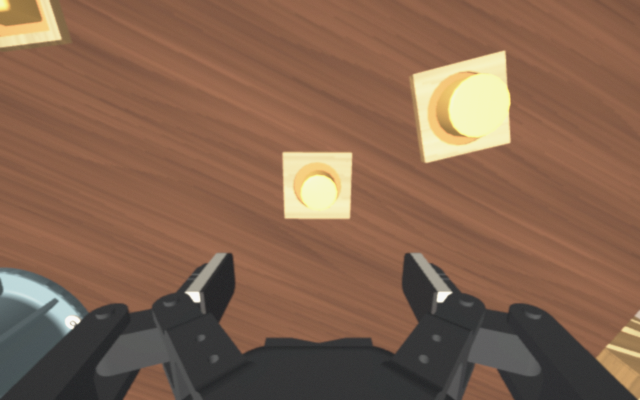

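The top crop shows the brick and square inside their recesses, and the jar and brush where they were. The wrist view shows both rounds down in theirs. Handing in.

```bash
python3 -c "
from bench import ctrl
print(ctrl.hand_in())"
```

```text
the job is handed in; nothing more can be done
None
```

I set all four cheeses into the trays that match their shape and size, let go of each only after feeling the recess floor, backed the arm off, and handed in at about 29 s. I don't have the verdict, since the hand-in doesn't report one.

**Cheeses:** my last measurements put each centre within about 4 mm of its tray's centre; the limit is 12 mm. The tops of the brick, square and large round read 45–46 mm, as they should when flat on the floor. I only checked the small round's height through the contact height when lowering it and the wrist picture, which shows it down in its recess.

**Jar and brush:** the jar's measured position changed by about 1 mm, within the measuring error. My numeric check of the brush failed because its mask was bad, so its unchanged place is judged by eye from the last top picture.

**Checks that failed or disagreed:** in the last top view the arm hid the small round and part of the large round. The top-view figures for those two (none for the small round, about 8 mm off for the large) are therefore not usable, and I relied on the wrist camera.

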